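# Start the bench grinder from its switch boxes

### The arm

A 7-joint arm with a two-finger parallel gripper is mounted at the origin on the work surface. World frame = base frame: x ahead of the robot, y to its left, z up, the work surface at z = 0. Lengths are in m, angles in rad, forces in N, time in s.
With the tool pointing down it reaches from about 0.375 to 0.925 m from the base axis. Payload 3.1 kg.
Tool frame: the origin (TCP) lies midway between the tips of the shut fingers; the grasp point (between the pads) lies 19 mm behind it; z points along the fingers, y is the line along which they close (so a half turn about z gives the same grasp; the last joint's range is limited). The gripper opens to 85 mm and grips with 20 to 120 N. Pads are 22 mm wide; open, the fingers measure 114 mm over their backs; the gripper's body (76 mm by 85 mm) begins 54 mm behind the grasp point. The pads swing forward as they close: fully open they stand 13 mm farther back than shut.
Start: joints at [-1.397, 0.383, 0.044, 1.598, -0.018, 1.161, -0.05], TCP at [0.174, 0.626, 0.231] pointing down, gripper open.
Joint ranges: [-2.61, 2.61], [-0.41, 2.15], [-1.48, 1.57], [0, 2.5], [-1.57, 4.71], [0.05, 1.97], [-2.85, 2.85]. Speed limits (rad/s): [2.79, 2.79, 3.14, 3.14, 3.14, 3.14, 3.14].

### API

Orientations are given as [roll, pitch, yaw] about the fixed x, y, z axes, in that order (R = Rz(yaw) Ry(pitch) Rx(roll)).
In Python, from rig import * gives the robot as it stands.
- The arm moves only by the tool apply_moves, never from a script. Its argument "increments" is a list of rows, each a list of 7 numbers: the shift along the tool's x, y, z normalised to -1 to 1, where 1 is 0.5 m, then the turn, a rotation vector about the tool's x, y, z normalised to -1 to 1, where 1 is 90 degrees, then the opening, from 0 (shut) to 1 (fully open). A call has 1 to 12 rows; each row is the pose to reach, as a shift and turn from the pose commanded when the call began, along the tool's axes at that moment; what a row does not reach only later rows make up. A row lasts 1/10 s, in which the tool goes at most 50 mm and 8.59 degrees, less where a joint would pass 70% of its speed; a pose out of reach is approached as far as the arm can. A call with a number of a shift or a turn outside -1 to 1 is refused whole. A call with a gripper value outside its range is refused whole. The fingers move at their own pace and stop on an object; "force" is the grip in N (left out, the last holds). Time passes only in rows, so rows that repeat a pose let the fingers close. It gives the time, the measured TCP pose, the force, the opening and the grip force at its end, in the units of the state.
- read_state(): the state, without advancing time (a new reading comes with each control period).
- capture(name): name is "side" or "top" or "wrist"; returns a dict with "frame" (420x560x3 uint8, red, green, blue), "vfov" (degrees; the focal length in pixels is half the picture's height over the tangent of half this angle, whatever the lens; pixels are square), "cx", "cy" (the principal point, pixels), "R" (3x3) and "t" (3): a world point X has camera coordinates R X + t. Camera axes: x right, y down, z forward; pixel columns grow to the right and rows downward; lengths in m; the calibration is good to about 2 mm. The wrist camera is an equidistant fisheye: a pixel r from the principal point sees the ray r / f radians off the axis. A picture is of the moment at which its call begins. There is no depth.
- hand_in(): hands the job in; it is judged then, once.
The state is a dict: "time_s": time; "q": joint angles; "dq": joint speeds; "effort": joint torques, N m; "ee_pos": TCP position; "orientation": TCP orientation; "wrist_force": force on the tool from outside, world axes, zero at the start; "moment": the same for the moment, N m; "finger_gap": finger opening in m; "finger_force": force on a finger pad.
Only numpy, scipy, OpenCV 4.12 (cv2) and the standard library are available. Lean on these libraries where they do the work, as an engineer would, in place of code of your own. Each camera call takes 0.05 s, during which the arm holds its last target. There are 200 camera calls.

### The job

Start the bench grinder from the switch boxes on the bench, strictly in this order: press the white end of the black main rocker fully down so it stays on, press the square blue ready key fully down so it stays down, then press the green start button fully down, keep it down for a good second and let it come up again. Only press: do not lift, tip or push the boxes about, do not press the red stop button, and leave everything else on the bench where it is.

Things in the scene. Friction and masses are not known exactly. Their poses are not given: they have to be found in the camera images.
- main_box: free-standing wireless switch box (0.7 kg, not fixed down), pale grey metal case 72 (x) x 90 (y) x 45 (z) mm; origin at the centre of its underside, z up. Carries the main switch: a black rocker 34 (x) x 72 (y) x 10 mm thick, pivoting 59 mm above the box's underside about the box's x axis; its ON end, with a white patch, is the +y end of the box. The rocker stays where it is left
- main_on_end (a point): point on the upper face of the rocker, on its white ON end, 27 mm from the pivot towards the box's +y: the place to press. It stands about 69 mm above the bench when off and sinks about 11 mm when fully on
- main_rocker (a joint): main rocker angle in rad: 0 off (white end up), 0.4 fully on (white end down, at its stop). It starts near 0 (0 to 0.06). Stiff: 2 to 3 N at the white end moves it; it stays put
- ready_box: free-standing wireless switch box (0.7 kg, not fixed down), pale grey metal case 72 (x) x 90 (y) x 45 (z) mm; origin at the centre of its underside, z up. Carries the square blue ready key, 34 x 34 mm, in a black collar in the middle of the top
- ready_key_top (a point): centre of the top face of the blue key; about 59 mm above the bench when up, 51 mm when fully down (then still 1 mm proud of its collar)
- ready_key (a joint): blue key travel in m: 0 up, 0.008 fully down at its stop. About 4 N moves it; it stays down where it is left (no return spring)
- start_box: free-standing wireless switch box (0.7 kg, not fixed down), pale grey metal case 72 (x) x 90 (y) x 45 (z) mm; origin at the centre of its underside, z up. Carries the round green start button, 40 mm in diameter, in a black housing in the middle of the top
- start_button_top (a point): centre of the top face of the green button; about 63 mm above the bench when up, 57 mm fully pressed, when it is flush with its housing, 56 mm across
- start_button (a joint): green button travel in m: 0 up, 0.006 fully pressed. Spring return: starts to move at 1.5 N, fully down at 5 N
- stop_box: free-standing wireless switch box (0.7 kg, not fixed down), pale grey metal case 72 (x) x 90 (y) x 45 (z) mm; origin at the centre of its underside, z up. Carries the round red stop button, 40 mm in diameter, in a yellow housing 56 mm across; its top is 63 mm above the bench. Not to be touched
- stop_button (a joint): red button travel in m: 0 up, 0.006 fully pressed; spring return, moves at 1.5 N
- bushing_a: bright steel bushing standing on end, 50 mm outside, 34 mm inside, 30 mm high; origin at the centre of its underside
- bushing_b: dark steel bushing standing on end, 44 mm outside, 28 mm inside, 40 mm high; origin at the centre of its underside. (Fixed equipment stands only at the edges of the bench: a green bench grinder 230 mm high beyond y = 0.36, a pale vice 195 mm high beyond y = -0.38, bins and a tool rack 140 mm high beyond x = 0.83)
- wood_block: pale wooden block 30 x 60 x 25 mm high; origin at the centre of its underside
- file: flat file lying on the bench, 290 mm long along its x (wooden handle towards -x, blade to +x), up to 24 mm high; origin on the bench 140 mm from the handle's end
- steel_offcut: dark steel plate lying flat, 70 x 90 x 12 mm; origin at the centre of its underside
- oil_bottle: yellow oil bottle with red cap, 50 mm in diameter, 110 mm high; origin at the centre of its underside
- hammer: hammer lying on the bench along its x, handle towards -x; under 40 mm high
Not all that is in view belongs to the job. What is shaped like the start_box but orange, purple or turquoise is not meant.

How it is judged:
By the outcome, as a careful person would: the job done as asked, in the order asked, and still so for the second after the job is handed in, with the robot touching nothing.
It also fails if it takes over 45 s, if anything falls off the work surface, if the arm or the gripper's body presses on something with over 40 N, if the wrist force passes 120 N, or if a joint passes its speed limit or range.

## Working session

There is one attempt and no reset: what is moved stays moved. The work goes in short steps, Python scripts to look and compute and a tool call to move; the robot and the scene stay as the last step left them, time stands still between calls to the robot, and variables do not carry over. Pictures are saved under pics/ and viewed, at most 10 in all, crops included, and the job is handed in when it is done.

Besides the shell and the picture viewer there is one more tool, called after "Emit:" as name([rows], argument=value, ...), one row to a line, values as JSON. apply_moves: Moves the arm, as the interface text tells. Scaled input: -1 to 1 covers 0.5 m each way for a shift and 90 degrees each way for a turn. Its arguments: {"type":"object","properties":{"increments":{"type":"array"},"force":{"type":"number"}},"required":["increments"]}

```bash
mkdir -p pics; cat > h.py <<'E'
from rig import *
import numpy as np, cv2
def pix2w(c,u,v,z):
    f=210/np.tan(np.radians(c["vfov"])/2)
    d=np.array([(u-c["cx"])/f,(v-c["cy"])/f,1.]); R=np.array(c["R"]); t=np.array(c["t"])
    o=-R.T@t; w=R.T@d
    return o+w*(z-o[2])/w[2]
E
python3 - <<'E'
from h import *
import pickle
for n in("top","side"):
    c=capture(n); pickle.dump(c,open(n+".pkl","wb"))
    cv2.imwrite(f"pics/{n}0.png",cv2.resize(c["frame"][:,:,::-1],(800,600),interpolation=cv2.INTER_CUBIC))
    print(n,c["vfov"],-np.array(c["R"]).T@c["t"])
s=read_state();print(s["time_s"],s["ee_pos"],s["orientation"],s["wrist_force"],s["finger_gap"])
E
```

```text
top 52.637047105424806 [ 0.28339812 -0.06106619  1.0057105 ]
side 53.947057614247505 [-0.0902601  -0.69309876  0.72805292]
0.1 [0.17427467 0.62531716 0.22999789] [-3.13918793e+00  1.22920643e-04  2.86988110e+00] [0.78373493 0.55880202 0.0631345 ] 0.0853977623801953
```

View pics/top0.png

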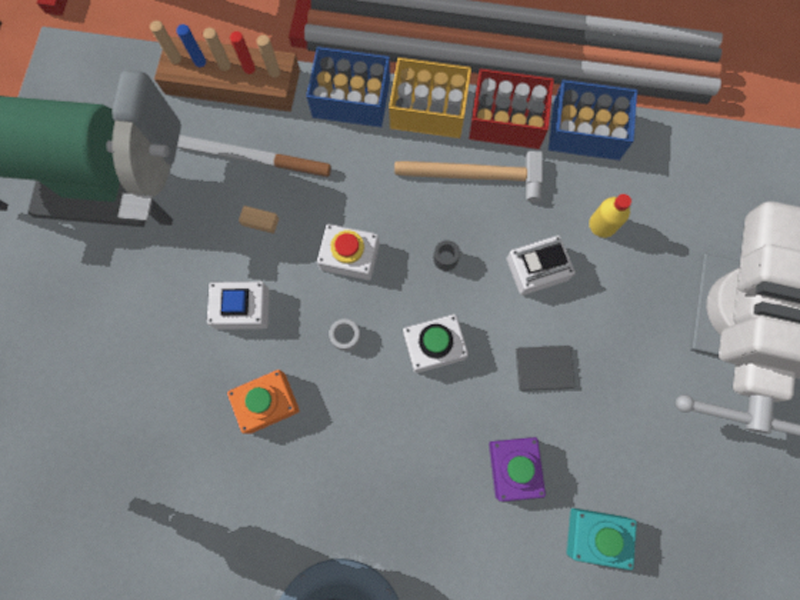

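View pics/side0.png

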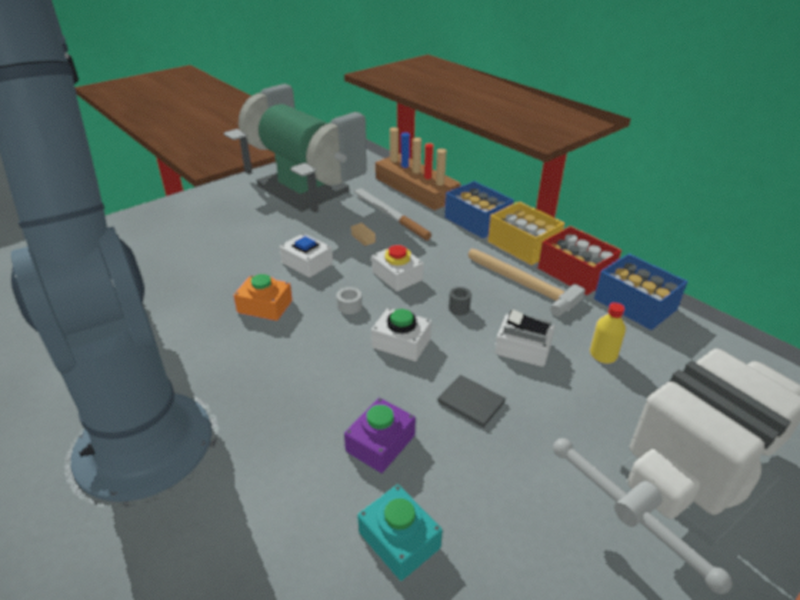

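The pictures show four green buttons (800x600 top view). They are on the grey box (435,341), orange (258,400), purple (520,469) and turquoise (608,542). The grey box with the black housing is the start_box. The blue key is at (234,301), the rocker at (545,258) with its white end to the left at (532,262), and the red stop button at (347,246). I'll check these in a close crop.

```bash
python3 - <<'E'
from h import *
import pickle
c=pickle.load(open("top.pkl","rb")); f=c["frame"][:,:,::-1]
cv2.imwrite("pics/crop1.png",cv2.resize(f[150:270,140:410],None,fx=2.96,fy=2.96,interpolation=cv2.INTER_CUBIC))
hsv=cv2.cvtColor(f,cv2.COLOR_BGR2HSV)
def blob(lo,hi,x0,x1,y0,y1):
    m=cv2.inRange(hsv,lo,hi); M=np.zeros_like(m); M[y0:y1,x0:x1]=m[y0:y1,x0:x1]
    v,u=np.nonzero(M); return u.mean(),v.mean(),len(u)
b=blob((100,120,40),(130,255,255),145,185,195,230); g=blob((45,80,40),(85,255,255),285,325,222,258)
print("blue",b,pix2w(c,b[0],b[1],.059)); print("green",g,pix2w(c,g[0],g[1],.063))
E
```

```text
blue (np.float64(163.25), np.float64(210.5234375), 256) [0.46287322 0.24656949 0.059     ]
green (np.float64(304.95985401459853), np.float64(237.3029197080292), 274) [ 0.4497141  -0.08303577  0.063     ]
```

View pics/crop1.png

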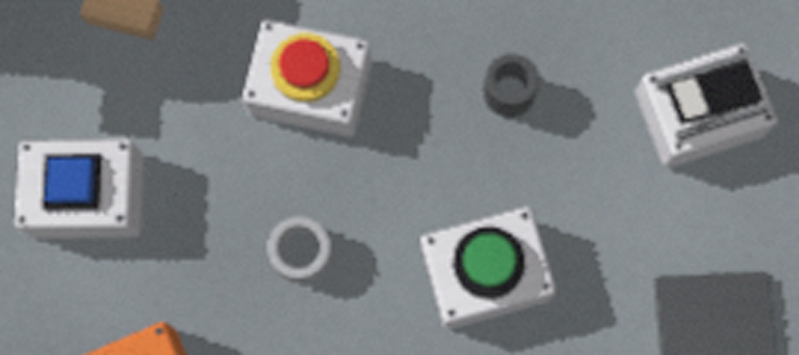

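The crop confirms it. The blue key is at (71,181), the green button in its black housing on the pale grey box at (489,260), and red at (303,63). The rocker has its white patch at (690,98) and the black end at (757,82). Next I work out the targets and the first approach.

```bash
cat >> h.py <<'E'
from scipy.spatial.transform import Rotation as Ro
def rel(p,yaw,s=None,base=None):
    "shift and turn, normalised, from the present pose to p with tool down at yaw"
    s=s or read_state(); R0=Ro.from_euler('xyz',s["orientation"]); R1=Ro.from_euler('xyz',[np.pi,0,yaw])
    d=R0.inv().apply(np.array(p)-s["ee_pos"])/.5; r=(R0.inv()*R1).as_rotvec()/(np.pi/2)
    print("rel",d.round(4),r.round(4))
E
python3 - <<'E'
from h import *
import pickle
c=pickle.load(open("top.pkl","rb"))
P=lambda x,y,z:pix2w(c,140+x/2.96,150+y/2.96,z)
w=P(686,100,.069);e=P(676,102,.069);b=P(757,82,.069)
d=(e-b)[:2];d/=np.linalg.norm(d);print("on",w,"end",e,"black",b,"len",np.linalg.norm(e-b),"boxydir",d)
# main box top corner screws, z=.045
for q in((657,83),(735,50),(679,145),(770,115)):print(P(*q,.045))
yaw=np.arctan2(d[1],d[0]);print("yaw",yaw)
rel([w[0],w[1],.16],yaw)
E
```

```text
on [ 0.59536559 -0.21744766  0.069     ] end [ 0.59257664 -0.20993242  0.069     ] black [ 0.61832402 -0.27069147  0.069     ] len 0.06598931396843477 boxydir [-0.39017491  0.92074076]
[ 0.61398681 -0.19704943  0.045     ]
[ 0.65115021 -0.25611041  0.045     ]
[ 0.56555914 -0.21982529  0.045     ]
[ 0.60105357 -0.28876543  0.045     ]
yaw 1.9716178741207626
rel [-1.2636 -1.3973  0.1435] [-0.0014  0.0008  0.5719]
```

Emit:
apply_moves([
  [-0.75,-0.83,0,0,0,0.62,0],
  [-0.75,-0.83,0,0,0,0.62,0],
  [-0.75,-0.83,0,0,0,0.62,0],
  [-0.75,-0.83,0,0,0,0.62,0],
  [-0.75,-0.83,0,0,0,0.62,0],
  [-0.75,-0.83,0,0,0,0.62,0],
  [-0.75,-0.83,0,0,0,0.62,0],
  [-0.75,-0.83,0,0,0,0.62,0],
  [-0.75,-0.83,0,0,0,0.62,0],
  [-0.75,-0.83,0,0,0,0.62,0],
  [-0.75,-0.83,0,0,0,0.62,0],
  [-0.75,-0.83,0,0,0,0.62,0],
])

```text
time_s: 1.3
ee_pos: [0.4262, 0.1191, 0.2313]
orientation: [3.141, 0.001, 1.885]
wrist_force: [-0.5, 0.7, -0.3]
finger_gap: -0.0002
finger_force: 0.0
```

```bash
python3 - <<'E'
from h import *
rel([.594,-.214,.16],2.04)
E
```

```text
rel [-0.7371  0.1131  0.1437] [ 0.0001  0.0009 -0.0986]
```

Emit:
apply_moves([
  [-0.735,0.115,0.06,0,0,-0.1,0],
  [-0.735,0.115,0.06,0,0,-0.1,0],
  [-0.735,0.115,0.06,0,0,-0.1,0],
  [-0.735,0.115,0.06,0,0,-0.1,0],
  [-0.735,0.115,0.06,0,0,-0.1,0],
  [-0.735,0.115,0.06,0,0,-0.1,0],
  [-0.735,0.115,0.06,0,0,-0.1,0],
  [-0.735,0.115,0.14,0,0,-0.1,0],
  [-0.735,0.115,0.14,0,0,-0.1,0],
  [-0.735,0.115,0.14,0,0,-0.1,0],
  [-0.735,0.115,0.14,0,0,-0.1,0],
])

```text
time_s: 2.4
ee_pos: [0.5966, -0.2024, 0.1616]
orientation: [3.141, -0.001, 2.055]
wrist_force: [-0.4, -0.4, 0.2]
finger_gap: 0.0002
finger_force: 0.0
```

```bash
python3 - <<'E'
from h import *
import pickle
c=capture("wrist"); pickle.dump(c,open("w1.pkl","wb"))
cv2.imwrite("pics/w1.png",cv2.resize(c["frame"][:,:,::-1],(800,600),interpolation=cv2.INTER_CUBIC))
s=read_state();print(s["time_s"],s["ee_pos"],s["orientation"],s["wrist_force"])
E
```

```text
2.45 [ 0.59711439 -0.20209923  0.16239361] [ 3.13920417e+00 -3.82046051e-04  2.05558558e+00] [0.02237185 0.42743007 0.00355518]
```

View pics/w1.png

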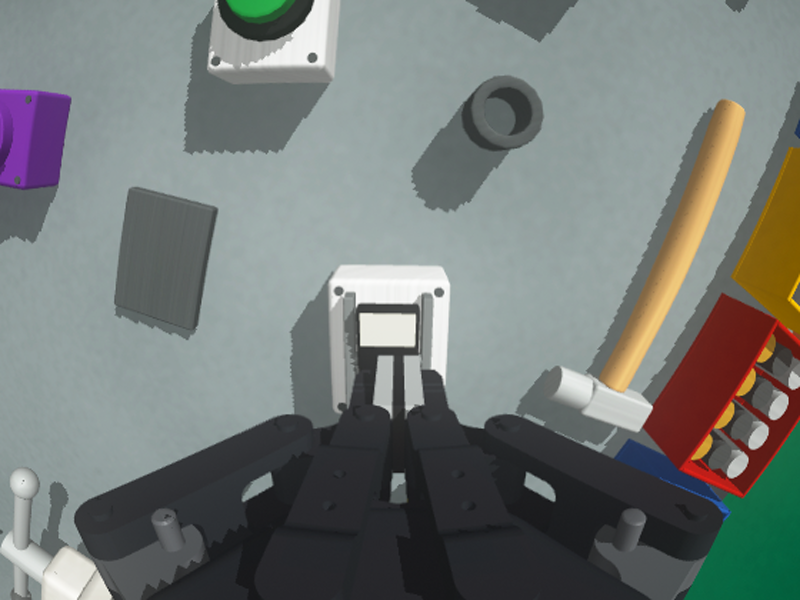

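Wrist view: main box aligned with the tool. The white patch is centred at (388,330), the rocker's far edge is at row 305, and the screws are at (338,291) and (439,292). The fingertips are at about (398,360).

```bash
cat >> h.py <<'E'
def fish(c,u,v,z):
    f=210/np.tan(np.radians(c["vfov"])/2); a=np.array([u-c["cx"],v-c["cy"]]); r=np.linalg.norm(a); th=r/f
    d=np.r_[a/r*np.sin(th),np.cos(th)]; R=np.array(c["R"]); o=-R.T@np.array(c["t"]); w=R.T@d
    return o+w*(z-o[2])/w[2]
E
python3 - <<'E'
from h import *
import pickle
c=pickle.load(open("w1.pkl","rb"));k=1/1.42857
s1=fish(c,338*k,291*k,.045);s2=fish(c,439*k,292*k,.045)
pc=fish(c,388*k,330*k,.069);e=fish(c,388*k,305*k,.067)
print(s1,s2,pc,e)
x=(s1-s2)[:2];x/=np.linalg.norm(x);print(x)
y=np.array([x[1],-x[0]]); y=y if y[1]>0 else -y
print("ydir",y,np.arctan2(y[1],y[0]))
p=e[:2]-.007*y;print("target",p); rel([p[0],p[1],.08],np.arctan2(y[1],y[0]))
g=fish(c,263*k,8*k,.063);print("green rough",g)
E
```

```text
[ 0.56678278 -0.21873363  0.045     ] [ 0.61881307 -0.19209883  0.045     ] [ 0.59988334 -0.21859101  0.069     ] [ 0.59369335 -0.20671099  0.067     ]
[-0.89014655 -0.45567435]
ydir [-0.45567435  0.89014655] 2.043925970308548
target [ 0.59688307 -0.21294201]
rel [-0.019  -0.0109  0.1648] [ 0.0015 -0.0003  0.0074]
green rough [ 0.45920775 -0.09345318  0.063     ]
```

Emit:
apply_moves([
  [-0.019,-0.011,0.05,0,0,0.007,0],
  [-0.019,-0.011,0.15,0,0,0.007,0],
  [-0.019,-0.011,0.165,0,0,0.007,0],
  [-0.019,-0.011,0.175,0,0,0.007,0],
  [-0.019,-0.011,0.18,0,0,0.007,0],
  [-0.019,-0.011,0.185,0,0,0.007,0],
  [-0.019,-0.011,0.19,0,0,0.007,0],
  [-0.019,-0.011,0.195,0,0,0.007,0],
  [-0.019,-0.011,0.198,0,0,0.007,0],
])

```text
time_s: 3.35
ee_pos: [0.5969, -0.2143, 0.0631]
orientation: [3.139, -0.0, 2.043]
wrist_force: [-0.9, 3.9, 3.5]
finger_gap: -0.0002
finger_force: 2.0
```

Emit:
apply_moves([
  [0,0,0.002,0,0,0,0],
  [0,0,0.004,0,0,0,0],
  [0,0,0.006,0,0,0,0],
])

```text
time_s: 3.65
ee_pos: [0.5967, -0.2141, 0.0599]
orientation: [3.14, -0.001, 2.043]
wrist_force: [0.1, 4.9, 10.6]
finger_gap: 0.0001
finger_force: 5.6
```

Emit:
apply_moves([
  [0,0,0.0008,0,0,0,0],
  [0,0,0.0008,0,0,0,0],
])

```text
time_s: 3.85
ee_pos: [0.5967, -0.2141, 0.06]
orientation: [3.14, -0.001, 2.043]
wrist_force: [-0.2, 5.2, 7.9]
finger_gap: 0.0001
finger_force: 4.6
```

Emit:
apply_moves([
  [0,0,-0.04,0,0,0,0],
  [0,0,-0.14,0,0,0,0],
  [-0.1,0,-0.2,0,0,0,0],
  [-0.1,0,-0.2,0,0,0,0],
])

```text
time_s: 4.25
ee_pos: [0.6205, -0.2674, 0.1639]
orientation: [3.139, 0.012, 2.038]
wrist_force: [0.2, -1.1, 1.2]
finger_gap: 0.0
finger_force: 0.0
```

```bash
python3 - <<'E'
from h import *
import pickle
c=capture("wrist"); pickle.dump(c,open("w2.pkl","wb"))
a=c["frame"][150:300,180:380,::-1]
d=capture("side"); pickle.dump(d,open("s2.pkl","wb"));b=d["frame"][200:270,320:410,::-1]
d0=pickle.load(open("side.pkl","rb"));b0=d0["frame"][200:270,320:410,::-1]
r=lambda i:cv2.resize(i,(400,300),interpolation=cv2.INTER_CUBIC)
cv2.imwrite("pics/w2.png",np.vstack([np.hstack([r(a),r(a)*0]),np.hstack([r(b0),r(b)])]))
s=read_state();print(s["time_s"],s["ee_pos"])
E
```

```text
4.35 [ 0.6180042  -0.26421153  0.16010844]
```

View pics/w2.png

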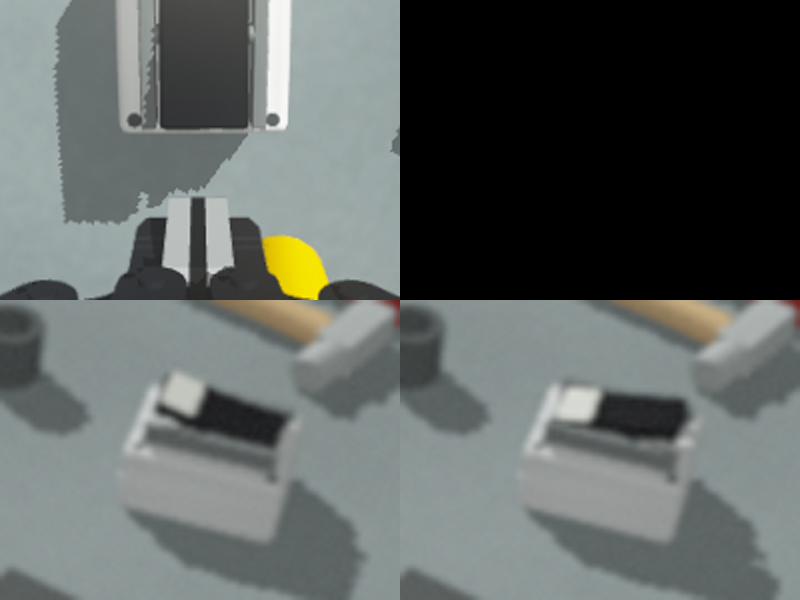

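The white end has gone down (side view before and after, lower left and right) and the box stands where it was. I'll press it once more, gently, to check that it's hard against its stop.

```bash
python3 - <<'E'
from h import *
rel([.5955,-.2115,.066],2.044)
E
```

```text
rel [0.1153 0.0073 0.1877] [-0.0004  0.003  -0.0042]
```

Emit:
apply_moves([
  [0.11,0.007,0.05,0,0,0,0],
  [0.115,0.007,0.15,0,0,0,0],
  [0.115,0.007,0.187,0,0,0,0],
  [0.115,0.007,0.19,0,0,0,0],
  [0.115,0.007,0.192,0,0,0,0],
  [0.115,0.007,0.194,0,0,0,0],
  [0.115,0.007,0.196,0,0,0,0],
  [0.115,0.007,0.196,0,0,0,0],
])

```text
time_s: 5.15
ee_pos: [0.5957, -0.2077, 0.0616]
orientation: [3.141, 0.001, 2.041]
wrist_force: [-0.0, 0.3, -0.0]
finger_gap: -0.0003
finger_force: 0.0
```

Emit:
apply_moves([
  [0,0,0.002,0,0,0,0],
  [0,0,0.003,0,0,0,0],
  [0,0,0.003,0,0,0,0],
])

```text
time_s: 5.45
ee_pos: [0.5955, -0.2068, 0.0594]
orientation: [3.142, -0.0, 2.042]
wrist_force: [-0.6, 0.3, -0.1]
finger_gap: -0.0001
finger_force: 0.0
```

Emit:
apply_moves([
  [-0.004,0,0.001,0,0,0,0],
  [-0.004,0,0.002,0,0,0,0],
  [-0.004,0,0.003,0,0,0,0],
  [-0.004,0,0.003,0,0,0,0],
])

```text
time_s: 5.85
ee_pos: [0.5962, -0.2077, 0.0588]
orientation: [3.141, -0.003, 2.042]
wrist_force: [-3.7, 2.7, 6.4]
finger_gap: -0.0002
finger_force: 3.9
```

Emit:
apply_moves([
  [0,0,0.001,0,0,0,0],
  [0,0,0.002,0,0,0,0],
  [0,0,0.002,0,0,0,0],
])

```text
time_s: 6.15
ee_pos: [0.5962, -0.2077, 0.0586]
orientation: [3.141, -0.003, 2.042]
wrist_force: [-5.2, 4.3, 11.8]
finger_gap: 0.0004
finger_force: 6.0
```

Hard stop confirmed: 1 mm more command added 5 N and moved the tip only 0.2 mm. Next is the blue key.

Emit:
apply_moves([
  [0,0,-0.03,0,0,0,0],
  [0,0,-0.1,0,0,0,0],
  [0,0,-0.2,0,0,0,0],
  [0,0,-0.2,0,0,0,0],
])

```text
time_s: 6.55
ee_pos: [0.6017, -0.2124, 0.1652]
orientation: [3.131, 0.012, 2.041]
wrist_force: [1.4, -0.6, -0.6]
finger_gap: -0.0
finger_force: 0.0
```

```bash
python3 - <<'E'
from h import *
import pickle
c=pickle.load(open("top.pkl","rb"))
P=lambda x,y,z:pix2w(c,140+x/2.96,150+y/2.96,z)
for n,a,b in(("ready",(27,147),(124,142)),("ready",(22,223),(120,218)),("start",(431,241),(525,215)),("start",(452,313),(546,286))):
    d=P(*a,.045)-P(*b,.045);print(n,np.arctan2(d[1],d[0]),(P(*a,.045)+P(*b,.045))/2)
rel([.463,.22,.16],1.68)
E
```

```text
ready 1.77586961150846 [0.49388297 0.25197999 0.045     ]
ready 1.7745920615060087 [0.43337741 0.24224471 0.045     ]
start 1.9962494598784177 [ 0.47544948 -0.07228132  0.045     ]
start 2.0023581990622064 [ 0.42254781 -0.09614023  0.045     ]
rel [0.8967 0.1444 0.0016] [0.0082 0.006  0.2298]
```

Emit:
apply_moves([
  [0.88,0.145,0,0,0,0.17,0],
  [0.88,0.145,0,0,0,0.17,0],
  [0.88,0.145,0,0,0,0.17,0],
  [0.88,0.145,0,0,0,0.17,0],
  [0.88,0.145,0,0,0,0.17,0],
  [0.88,0.145,0,0,0,0.17,0],
  [0.88,0.145,0,0,0,0.17,0],
  [0.88,0.145,0,0,0,0.17,0],
  [0.88,0.145,0,0,0,0.17,0],
  [0.88,0.145,0,0,0,0.17,0],
  [0.88,0.145,0,0,0,0.17,0],
  [0.88,0.145,0,0,0,0.17,0],
])

```text
time_s: 7.75
ee_pos: [0.462, 0.2147, 0.1571]
orientation: [3.141, 0.001, 1.773]
wrist_force: [-0.5, -0.4, 0.1]
finger_gap: -0.0
finger_force: 0.0
```

```bash
python3 - <<'E'
from h import *
import pickle
c=capture("wrist"); f=c["frame"][:,:,::-1]
cv2.imwrite("pics/w3.png",f)
m=cv2.inRange(cv2.cvtColor(f,cv2.COLOR_BGR2HSV),(100,120,40),(130,255,255))
n,l,st,ce=cv2.connectedComponentsWithStats(m)
for i in range(1,n):
    if st[i,4]>150: print(st[i],ce[i],fish(c,*ce[i],.059))
s=read_state();print(s["time_s"],s["ee_pos"],s["orientation"])
rel([.463,.247,.075],1.775)
E
```

```text
[ 268  142   46   47 2039] [290.25061305 165.23491908] [0.46461714 0.24991435 0.059     ]
[ 509  262   51  107 3264] [540.21966912 320.3627451 ] [0.8021865  0.14079926 0.059     ]
7.8 [0.4621082  0.21420958 0.1570518 ] [3.14095010e+00 5.70848998e-04 1.77140542e+00]
rel [0.064  0.0147 0.1641] [ 0.0004  0.0004 -0.0023]
```

View pics/w3.png

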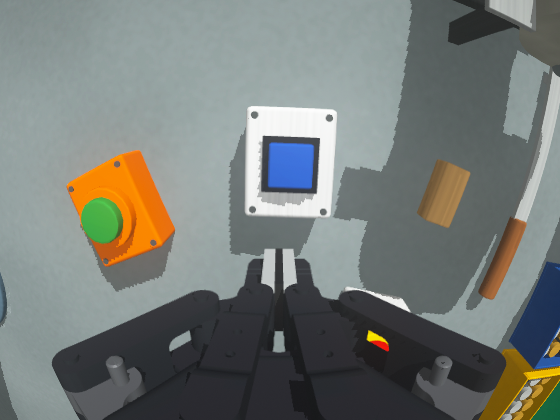

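The blue key is at (290,165), and the wrist and top measurements agree to 3 mm. Pressing it now.

Emit:
apply_moves([
  [0.067,0.016,0.05,0,0,0,0],
  [0.067,0.016,0.13,0,0,0,0],
  [0.067,0.016,0.17,0,0,0,0],
  [0.067,0.016,0.185,0,0,0,0],
  [0.067,0.016,0.19,0,0,0,0],
  [0.067,0.016,0.195,0,0,0,0],
  [0.067,0.016,0.199,0,0,0,0],
  [0.067,0.016,0.203,0,0,0,0],
  [0.067,0.016,0.207,0,0,0,0],
  [0.067,0.016,0.21,0,0,0,0],
])

```text
time_s: 8.8
ee_pos: [0.4637, 0.2508, 0.0527]
orientation: [3.139, -0.0, 1.775]
wrist_force: [0.6, -1.7, 3.6]
finger_gap: -0.0002
finger_force: 1.9
```

Emit:
apply_moves([
  [0,0,0.001,0,0,0,0],
  [0,0,0.002,0,0,0,0],
  [0,0,0.003,0,0,0,0],
])

```text
time_s: 9.1
ee_pos: [0.4636, 0.2508, 0.0511]
orientation: [3.139, -0.0, 1.775]
wrist_force: [1.9, -2.7, 9.4]
finger_gap: -0.0003
finger_force: 4.7
```

Emit:
apply_moves([
  [0,0,0.001,0,0,0,0],
  [0,0,0.002,0,0,0,0],
  [0,0,0.002,0,0,0,0],
])

```text
time_s: 9.4
ee_pos: [0.4636, 0.2508, 0.051]
orientation: [3.14, -0.001, 1.774]
wrist_force: [-0.8, -3.1, 14.0]
finger_gap: -0.0002
finger_force: 6.8
```

The key is at its stop: 14 N with no more travel, at z = 0.051. Now to the start box.

Emit:
apply_moves([
  [0,0,-0.03,0,0,0,0],
  [0,0,-0.1,0,0,0,0],
  [-0.05,0,-0.2,0,0,0,0],
  [-0.1,0,-0.2,0,0,0,0],
  [-0.1,0,-0.2,0,0,0,0],
])

```text
time_s: 9.9
ee_pos: [0.4732, 0.1987, 0.1511]
orientation: [3.14, -0.001, 1.77]
wrist_force: [-0.9, -0.8, -0.3]
finger_gap: -0.0001
finger_force: 0.0
```

```bash
python3 - <<'E'
from h import *
c=capture("wrist"); cv2.imwrite("pics/w4.png",c["frame"][:,:,::-1])
rel([.464,-.115,.155],2.0)
E
```

```text
rel [-0.6155 -0.1413 -0.0112] [-0.0004 -0.0012 -0.1453]
```

Emit:
apply_moves([
  [-0.615,-0.14,-0.01,0,0,-0.145,0],
  [-0.615,-0.14,-0.01,0,0,-0.145,0],
  [-0.615,-0.14,-0.01,0,0,-0.145,0],
  [-0.615,-0.14,-0.01,0,0,-0.145,0],
  [-0.615,-0.14,-0.01,0,0,-0.145,0],
  [-0.615,-0.14,-0.01,0,0,-0.145,0],
  [-0.615,-0.14,-0.01,0,0,-0.145,0],
  [-0.615,-0.14,-0.01,0,0,-0.145,0],
  [-0.615,-0.14,-0.01,0,0,-0.145,0],
  [-0.615,-0.14,-0.01,0,0,-0.145,0],
])

```text
time_s: 10.95
ee_pos: [0.4661, -0.1105, 0.1536]
orientation: [-3.14, -0.002, 2.007]
wrist_force: [-0.4, -0.8, -1.0]
finger_gap: 0.0001
finger_force: 0.0
```

```bash
python3 - <<'E'
from h import *
a=cv2.imread("pics/w4.png")
c=capture("wrist"); f=c["frame"][:,:,::-1]
cv2.imwrite("pics/w5.png",np.hstack([a[:,80:480],f[:,80:480]]))
m=cv2.inRange(cv2.cvtColor(f,cv2.COLOR_BGR2HSV),(45,80,40),(85,255,255))
n,l,st,ce=cv2.connectedComponentsWithStats(m)
for i in range(1,n):
    if st[i,4]>150: print(st[i],ce[i],fish(c,*ce[i],.063))
s=read_state();print(s["time_s"],s["ee_pos"],s["orientation"])
rel([.4495,-.0835,.063],2.0)
E
```

```text
[ 247  142   56   56 2388] [274.49204355 169.33458961] [ 0.45039683 -0.08244665  0.063     ]
[  26  223   34   41 1059] [ 42.48064212 243.18885741] [ 0.27674835 -0.23358893  0.063     ]
[519 374  41  46 989] [544.94641052 404.20020222] [ 0.99320559 -0.22310642  0.063     ]
11.0 [ 0.46627792 -0.1106444   0.15378116] [-3.14065924e+00 -1.38912433e-03  2.00745498e+00]
rel [ 0.0631 -0.0073  0.1817] [-0.0006 -0.0009  0.0047]
```

View pics/w5.png

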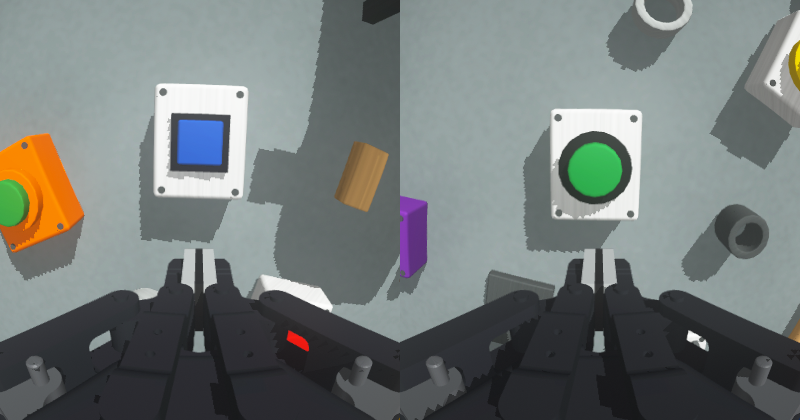

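Left half: the blue key at (200,142) sits low in its collar. Right half: the green button at (595,169) on the grey box, and the wrist measurement agrees with the top one. Pressing and holding.

Emit:
apply_moves([
  [0.064,-0.007,0.05,0,0,0,0],
  [0.064,-0.007,0.12,0,0,0,0],
  [0.064,-0.007,0.16,0,0,0,0],
  [0.064,-0.007,0.17,0,0,0,0],
  [0.064,-0.007,0.178,0,0,0,0],
  [0.064,-0.007,0.182,0,0,0,0],
  [0.064,-0.007,0.186,0,0,0,0],
  [0.064,-0.007,0.19,0,0,0,0],
  [0.064,-0.007,0.194,0,0,0,0],
  [0.064,-0.007,0.196,0,0,0,0],
  [0.064,-0.007,0.197,0,0,0,0],
])

```text
time_s: 12.1
ee_pos: [0.4504, -0.0854, 0.0602]
orientation: [3.14, -0.008, 2.002]
wrist_force: [-15.5, 5.6, 49.6]
finger_gap: -0.0
finger_force: 24.6
```

Emit:
apply_moves([
  [0,0,0.001,0,0,0,0],
  [0,0,0.002,0,0,0,0],
  [0,0,0.002,0,0,0,0],
])

```text
time_s: 12.4
ee_pos: [0.4505, -0.0854, 0.0602]
orientation: [3.14, -0.009, 2.001]
wrist_force: [-18.1, 5.3, 54.7]
finger_gap: 0.0002
finger_force: 27.3
```

55 N is more than I wanted, and the tip has stopped at 0.060. I'll ease off while staying in contact.

Emit:
apply_moves([
  [0,0,-0.004,0,0,0,0],
  [0,0,-0.007,0,0,0,0],
  [0,0,-0.007,0,0,0,0],
])

```text
time_s: 12.7
ee_pos: [0.4502, -0.0853, 0.0608]
orientation: [3.14, -0.004, 2.002]
wrist_force: [-7.5, 3.1, 22.9]
finger_gap: 0.0001
finger_force: 11.3
```

```bash
python3 - <<'E'
from h import *
import pickle
d=capture("side");w=capture("wrist")
s=read_state();print(s["time_s"],s["ee_pos"],s["wrist_force"],s["moment"])
r=lambda i:cv2.resize(i,(400,300),interpolation=cv2.INTER_CUBIC)
d0=pickle.load(open("side.pkl","rb"))["frame"]
t=capture("top")["frame"]
cv2.imwrite("pics/s5.png",np.vstack([np.hstack([r(d0[195:270,240:340]),r(d["frame"][195:270,240:340])]),np.hstack([r(w["frame"]),r(t)])])[:,:,::-1])
E
```

```text
12.8 [ 0.45024321 -0.08530737  0.06077816] [-7.56728151  3.65847822 23.14848948] [ 0.77818608  1.79670623 -0.00661808]
```

View pics/s5.png

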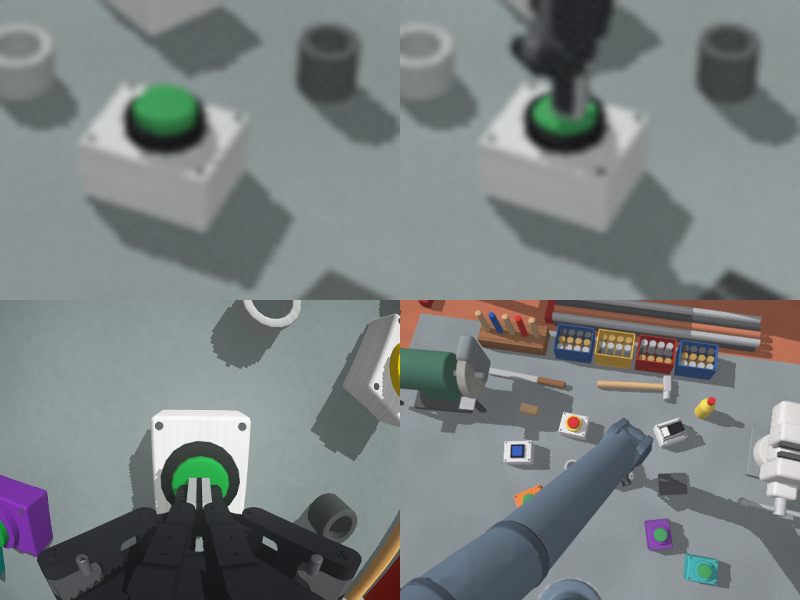

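The side view shows the green button down near flush under the tip and the box unmoved. I'll keep holding at a lower force, then come up slowly and watch the force against height.

Emit:
apply_moves([
  [0,0,-0.001,0,0,0,0],
  [0,0,-0.001,0,0,0,0],
  [0,0,-0.001,0,0,0,0],
  [0,0,-0.001,0,0,0,0],
  [0,0,-0.001,0,0,0,0],
  [0,0,-0.001,0,0,0,0],
  [0,0,-0.001,0,0,0,0],
  [0,0,-0.001,0,0,0,0],
  [0,0,-0.001,0,0,0,0],
  [0,0,-0.001,0,0,0,0],
  [0,0,-0.001,0,0,0,0],
  [0,0,-0.001,0,0,0,0],
])

```text
time_s: 14.05
ee_pos: [0.4502, -0.0854, 0.0609]
orientation: [3.14, -0.003, 2.002]
wrist_force: [-6.2, 3.8, 19.5]
finger_gap: -0.0
finger_force: 9.3
```

Emit:
apply_moves([
  [0,0,-0.002,0,0,0,0],
  [0,0,-0.003,0,0,0,0],
  [0,0,-0.003,0,0,0,0],
])

```text
time_s: 14.35
ee_pos: [0.4501, -0.0854, 0.0611]
orientation: [3.14, -0.001, 2.003]
wrist_force: [-2.8, 2.0, 7.0]
finger_gap: -0.0001
finger_force: 3.5
```

Emit:
apply_moves([
  [0,0,-0.002,0,0,0,0],
  [0,0,-0.004,0,0,0,0],
  [0,0,-0.004,0,0,0,0],
])

```text
time_s: 14.65
ee_pos: [0.4503, -0.0857, 0.0627]
orientation: [3.14, 0.0, 2.003]
wrist_force: [-1.7, 3.3, 5.7]
finger_gap: 0.0002
finger_force: 1.9
```

Emit:
apply_moves([
  [0,0,-0.002,0,0,0,0],
  [0,0,-0.004,0,0,0,0],
  [0,0,-0.004,0,0,0,0],
])

```text
time_s: 14.95
ee_pos: [0.4504, -0.0862, 0.0646]
orientation: [3.14, 0.001, 2.003]
wrist_force: [-0.2, 2.5, 2.6]
finger_gap: 0.0005
finger_force: 1.4
```

The spring travel runs from about 0.067 down to 0.061, so the button was fully down for over 2 s. Now releasing and retreating.

Emit:
apply_moves([
  [0,0,-0.004,0,0,0,0],
  [0,0,-0.02,0,0,0,0],
  [0,0,-0.1,0,0,0,0],
  [0,0,-0.2,0,0,0,0],
  [-0.05,0,-0.2,0,0,0,0],
  [-0.1,0,-0.2,0,0,0,0],
  [-0.12,0,-0.2,0,0,0,0],
  [-0.12,0,-0.2,0,0,0,0],
])

```text
time_s: 15.75
ee_pos: [0.4748, -0.143, 0.165]
orientation: [3.142, 0.003, 1.999]
wrist_force: [0.0, 0.4, -0.4]
finger_gap: -0.0002
finger_force: 0.0
```

```bash
python3 - <<'E'
from h import *
import pickle
d=capture("side")["frame"];w=capture("wrist")["frame"]
r=lambda i:cv2.resize(i,(400,300),interpolation=cv2.INTER_CUBIC)
d0=pickle.load(open("side.pkl","rb"))["frame"]
cv2.imwrite("pics/fin.png",np.vstack([np.hstack([r(d0[140:290,190:390]),r(d[140:290,190:390])]),np.hstack([r(w),r(d)])])[:,:,::-1])
s=read_state();print(s["time_s"],s["ee_pos"],s["wrist_force"])
E
```

```text
15.85 [ 0.47392135 -0.14083213  0.16414532] [-0.15789525  0.28481174  0.2190193 ]
```

View pics/fin.png

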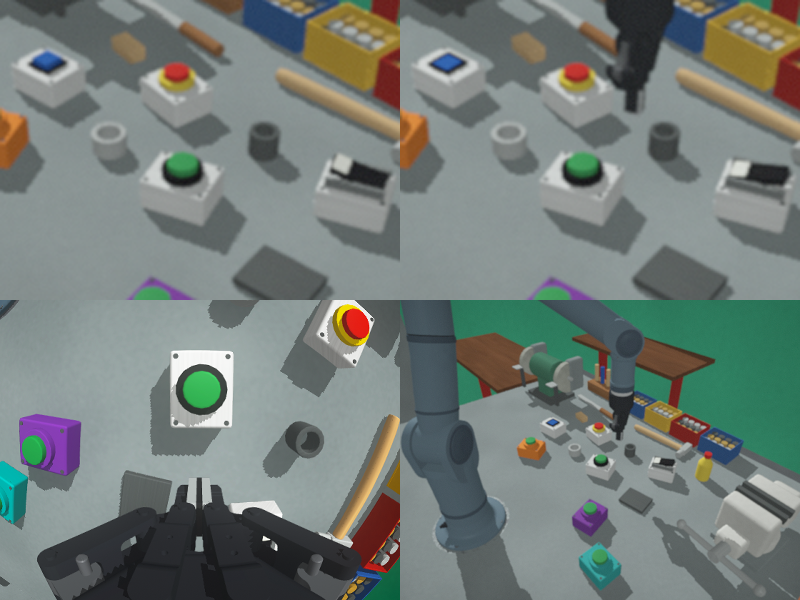

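The final views show the blue key down at (447,62), the rocker on at (760,172), the green button back up at (582,165), and everything else where it was. Handing in.

```bash
python3 -c "
from rig import *
print(hand_in())"
```

```text
the job is handed in; nothing more can be done
None
```

I switched the main rocker on, pressed the blue key down, then held the green start button fully down for over 2 s and let it come up; the job was handed in at about 16 s with no other object moved in the final views, though the start press briefly reached 55 N at the fingertips.

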